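Park the rolling pin in its groove

TASK

Roll the rolling pin along the pastry board into the parking groove by pushing on its upper side with the fingertips, so that it comes to rest seated in the groove without running on past it, then take the hand away. It must roll there: do not reach down round it, grasp it or lift it, and leave the other things on the board and worktop undisturbed.

Things in the scene. Friction and masses are not known exactly. Their poses are not given: they have to be found in the camera images.
- rolling_pin: pale wooden rolling pin, about 0.4 kg (+-40 %), loose on the board. Barrel 56 mm thick, 160 mm long; a handle 44 mm long, 22 mm thick at each end. Origin: centre of the barrel, 48 mm above the worktop at the start; x runs along the pin's axis, parallel to the groove within 2 degrees; y and z turn as it rolls, z starts upward. It rolls easily and, pushed slowly (40 mm/s), runs on only some mm.
- board: fixed wooden pastry board (darker underside), 180 mm (its x) by 420 mm (its y) by 20 mm thick, flat on the worktop, turned up to 0.35 rad. Origin: centre of its underside, z up. The pin starts between the board's centre and its +y end and has to roll toward the board's -y (the robot's right) by 115 to 190 mm. A fingertip drawn over its top moves it half as far; pressing on its back makes it jam.
- groove (a point): middle of the groove, level with the board's top (20 mm above the worktop), 80 mm from the board's centre toward its -y; axes as the board's. The groove runs along x across the whole board, 26 mm wide, 7 mm deep. The pin seats on its two edges, the pin's origin then 25 mm above this point, 3 mm lower than on the flat; a level push of a few newtons rolls it out again.
- spice_jar: small square glass spice jar with a green cap, 42 mm wide and 99 mm tall, standing loose on the board beyond the groove, about 80 to 100 mm past its middle; origin at the centre of its underside. To be left alone.
- shaker: small shaker, 44 mm wide and 90 mm tall, standing loose on the board's far left corner, behind the rolling pin (about 65 mm from the board's centre line, toward the wall); origin at the centre of its underside. To be left alone.
- mug: white mug, 82 mm wide and 91 mm tall, on the worktop to the right of the board; origin at its underside. To be left alone.
- tall_tin: food tin, 75 mm in diameter and 110 mm tall, on the worktop to the right of the board; origin at the centre of its underside. To be left alone.
- flat_tin: flat food tin, 86 mm in diameter and 40 mm tall, on the worktop to the right of the board; origin at the centre of its underside. To be left alone.
- tea_box: tea box, 64 x 142 x 90 mm, on the worktop behind the board; origin at the centre of its underside. To be left alone.

How it is judged (in metres and radians):
On the way:
1. the pin has rolled most of a half turn on its way to the groove (angle between rolling_pin's own z axis and vertical above 2 rad and y of rolling_pin in the frame of groove above 0.015 m), for 0.02 s.
At the end, for the whole second after the job is handed in: The pin rests still in the groove: its centre within 6 mm of the groove's middle line, 40 mm of the board's centre line and 20 to 26.5 mm above the board's top, parallel to the groove within 0.06 rad; every bystander within 20 mm of where it stood (y of rolling_pin in the frame of groove between -0.006 and 0.006 m and x of rolling_pin in the frame of groove between -0.04 and 0.04 m and z of rolling_pin in the frame of groove between 0.02 and 0.0265 m and angle between the x axis of rolling_pin and the x axis of board, either way round below 0.06 rad and linear speed of rolling_pin below 0.02 m/s and angular speed of rolling_pin below 0.5 rad/s and distance of each of spice_jar, shaker, mug, tall_tin, flat_tin, tea_box from where it was at the start of the episode below 0.02 m); the robot touches nothing.
It fails at once if the pin is lifted or tipped off the board (its centre over 36 mm above the board's top, or its axis more than 0.2 rad off level) (z of rolling_pin in the frame of groove above 0.036 m or angle between rolling_pin's own x axis and vertical below 1.37 rad or angle between rolling_pin's own x axis and vertical above 1.77 rad).
It fails at once if the fingers touch the pin while reaching down beside it (grasp point between the pads lower than the pin's axis), as to grasp it or shove it from low down (contact force between the fingers and rolling_pin above 0.3 N and height (world z) of the grasp point below 0.048 m).
It fails at once if the pin overshoots the groove by more than 25 mm (y of rolling_pin in the frame of groove below -0.025 m).
It fails at once if a bystander is pushed by over 20 mm or knocked over (distance of any of spice_jar, shaker, mug, tall_tin, flat_tin, tea_box from where it was at the start of the episode above 0.02 m or angle between any of spice_jar, shaker, mug, tall_tin, flat_tin, tea_box's own z axis and vertical above 0.3 rad).
It also fails if it takes over 56 s, if anything falls off the work surface, if the arm or the gripper's body presses on something with over 40 N, if the wrist force passes 120 N, or if a joint passes its speed limit or range.

ROBOT

A 6-joint arm with a two-finger parallel gripper is mounted at the origin on a cart in front of the work surface, level with it; the furniture and walls round the work are solid. World frame = base frame: x ahead of the robot, y to its left, z up, the work surface at z = 0. Lengths are in mm, angles in degrees, forces in N, time in s.
With the tool pointing down it reaches from about 350 to 850 mm from the base axis. Payload 8.1 kg.
Tool frame: the origin (TCP) lies at the centre of the arm's flange, where the gripper is bolted on; the fingertips stand 173 mm ahead of it and the grasp point (between the pads) lies 155 mm ahead of it; z points along the fingers, y is the line along which they close (so a half turn about z gives the same grasp; the last joint's range is limited). The gripper opens to 85 mm and grips with 20 to 120 N. Pads are 22 mm wide; open, the fingers measure 114 mm over their backs; the gripper's body (76 mm by 85 mm) begins 54 mm behind the grasp point. The pads swing forward as they close: fully open they stand 13 mm farther back than shut.
Start: joints at [64.836, 7.471, 85.268, -0, 87.261, -4.893], TCP at [207.858, 562.851, 404.692] pointing down, gripper open.
Joint ranges: [-169.43, 169.43], [-51.17, 129.36], [1.28, 143.12], [-76.62, 256.62], [0, 156.53], [-152.29, 152.29]. Speed limits (degrees/s): [136.94, 136.94, 159.86, 180, 180, 180].

INTERFACE

Orientations are given as [roll, pitch, yaw] about the fixed x, y, z axes, in that order (R = Rz(yaw) Ry(pitch) Rx(roll)).
In Python, from bench import * gives the robot as it stands.
- The arm moves only by the shell command python3 -m jog 'ROWS' [FORCE]. ROWS is text: rows parted by semicolons, each of 7 numbers parted by spaces: the shift along the tool's x, y, z scaled (see below), then the turn, a rotation vector about the tool's x, y, z scaled (see below), then the closure, from -1 (fully open) to 1 (shut). In form: tx ty tz wx wy wz hand; .... A call has 1 to 5 rows; each row shifts and turns the commanded pose from where the row before left it, along the tool's axes as they then stand; what a row does not reach is not made up. The controller multiplies each number of a shift by 0.1 m and each number of a turn by 60 degrees. A row lasts 1/8 s, in which the tool goes at most 62.5 mm and 10.7 degrees, less where a joint would pass 70% of its speed; a pose out of reach is approached as far as the arm can. A call with a number of a shift or a turn outside -1 to 1 is refused whole. A call with a gripper value outside its range is refused whole. The fingers move at their own pace and stop on an object; FORCE is the grip in N (left out, the last holds). Time passes only in rows, so rows that do not move let the fingers close. It gives the time, the measured TCP pose, the force, the opening and the grip force at its end, in the units of the state.
- sense(): the state, without advancing time (a new reading comes with each control period).
- snapshot(name): name is "scene" or "top" or "wrist"; returns a dict with "img" (420x560x3 uint8, red, green, blue), "fx", "fy", "cx", "cy" (pixels), "extrinsics" (4x4, takes a point from camera to world coordinates). Camera axes: x right, y down, z forward; pixel columns grow to the right and rows downward; lengths in mm; the calibration is good to about 2 mm. The wrist camera is an equidistant fisheye: a pixel r from the principal point sees the ray r / f radians off the axis. A picture is of the moment at which its call begins. There is no depth.
- hand_in(): hands the job in; it is judged then, once.
The state is a dict: "time": time; "joint_pos": joint angles; "qd": joint speeds; "joint_efforts": joint torques, N m; "tool_pos": TCP position; "tcp_rot": TCP orientation; "ft_force": force on the tool from outside, world axes, zero at the start; "wrist_torque": the same for the moment, N m; "finger_gap": finger opening in mm; "grip_force": force on a finger pad.
Only numpy, scipy, OpenCV 4.12 (cv2) and the standard library are available. Lean on these libraries where they do the work, as an engineer would, in place of code of your own. Each camera call takes 0.05 s, during which the arm holds its last target. There are 200 camera calls.

## Working session

There is one attempt and no reset: what is moved stays moved. The work goes in short steps, Python scripts to look and compute and a shell command to move; the robot and the scene stay as the last step left them, time stands still between calls to the robot, and variables do not carry over. Pictures are saved under pics/ and viewed, at most 13 in all, crops included, and the job is handed in when it is done.

```bash
mkdir -p pics
cat > h.py <<'E'
from bench import *
import numpy as np, cv2
def ray(s,u,v):
    E=np.array(s["extrinsics"],float)
    d=np.array([(u-s["cx"])/s["fx"],(v-s["cy"])/s["fy"],1.0])
    return E[:3,3],E[:3,:3]@d
def onz(s,u,v,z):
    o,d=ray(s,u,v); return o+d*(z-o[2])/d[2]
def save(s,n): cv2.imwrite(n,cv2.cvtColor(np.array(s["img"]),cv2.COLOR_RGB2BGR))
E
python3 - <<'E'
from h import *
for n in("top","scene"):
    s=snapshot(n); save(s,f"pics/{n}0.png"); print(n,s["fx"],s["cx"],s["cy"],np.round(s["extrinsics"],3).tolist())
print(sense())
E
```

```text
top 516.358073490718 291.052713573827 208.94482716933777 [[0.375, -0.76, 0.531, -312.72], [-0.927, -0.313, 0.206, -540.368], [0.009, -0.569, -0.822, 1525.143], [0.0, 0.0, 0.0, 1.0]]
scene 476.97146620206746 278.81045116106844 207.46520425082136 [[0.534, -0.522, 0.665, -242.421], [-0.845, -0.307, 0.438, -755.371], [-0.024, -0.796, -0.605, 848.573], [0.0, 0.0, 0.0, 1.0]]
{'time': 0.1, 'joint_pos': array([ 6.48356999e+01,  7.51135429e+00,  8.53220004e+01,  1.46582508e-04,
        8.72627467e+01, -4.89193702e+00]), 'qd': array([-0.03283393, -0.13912382, -0.06161197,  0.02345825,  0.00057669,
       -0.00418712]), 'joint_efforts': array([ 8.50662927e-04, -5.70952249e+01, -5.01939583e+01, -2.66143270e-04,
        8.27051030e-03, -8.91711665e-07]), 'tool_pos': array([207.77065091, 562.6608592 , 403.75308255]), 'tcp_rot': array([-1.79904261e+02, -8.34107649e-03,  1.59727623e+02]), 'ft_force': array([-0.06775249, -0.78863187, -0.69917106]), 'wrist_torque': array([-0.01609211,  0.02789304, -0.0124011 ]), 'grip_force': 0.0, 'finger_gap': 85.44086743174554}
```

View pics/top0.png

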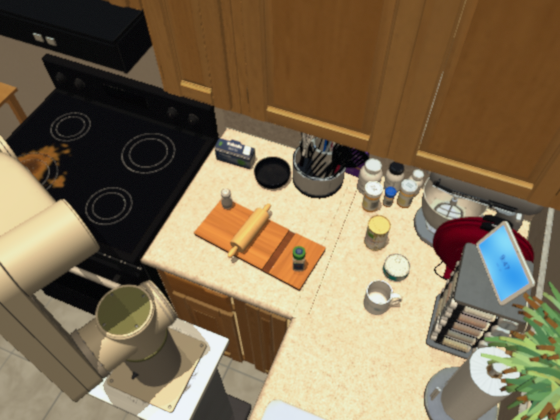

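View pics/scene0.png

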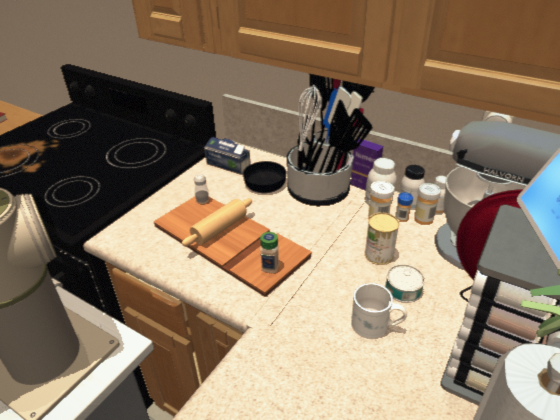

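The top view shows the board with corners near (215,203), (324,245), (305,286) and (195,235), and the pin from (234,255) to (269,208). In the scene view the pin runs from (187,243) to (251,206), the jar is at (269,253) and the shaker at (201,188). Next I'll measure by colour masks.

Run:
```python
from h import *
out=[]
for n,(x0,x1,y0,y1) in dict(top=(180,340,180,300),scene=(140,325,170,300)).items():
    s=snapshot(n); im=np.array(s["img"]); hsv=cv2.cvtColor(im,cv2.COLOR_RGB2HSV)
    c=im[y0:y1,x0:x1]; out.append(cv2.resize(c,(390,int(390*c.shape[0]/c.shape[1])),interpolation=cv2.INTER_CUBIC))
    for (u,v) in ([(251,231),(225,225),(300,270),(287,240),(200,270)] if n=="top" else [(220,221),(180,215),(240,260),(285,240)]): print(n,(u,v),hsv[v,u])
h=max(o.shape[0] for o in out)
out=[cv2.copyMakeBorder(o,0,h-o.shape[0],0,0,cv2.BORDER_CONSTANT) for o in out]
cv2.imwrite("pics/crop.png",cv2.cvtColor(np.hstack(out),cv2.COLOR_RGB2BGR))
```

```text
top (251, 231) [ 17 148 232]
top (225, 225) [ 13 184 220]
top (300, 270) [ 14 119 114]
top (287, 240) [ 11 178 133]
top (200, 270) [ 21  72 238]
scene (220, 221) [ 15 131 227]
scene (180, 215) [ 12 159 226]
scene (240, 260) [ 10 161 146]
scene (285, 240) [ 12 158 233]
```

View pics/crop.png

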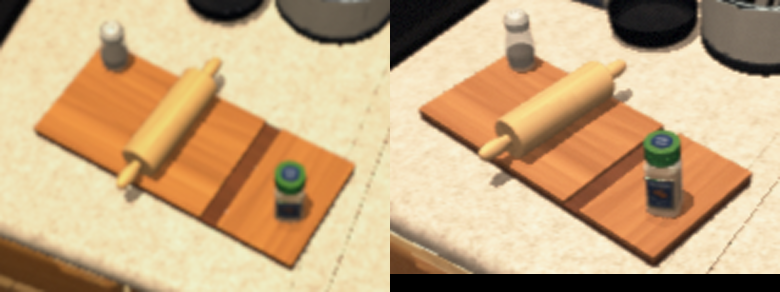

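The crop shows top-view board corners at about (37,130), (353,165) and (292,264). The groove runs from (270,125) to (210,218), and the pin tips are at (217,62) and (123,185). The scene half shows the same features.

```bash
cat > m.py <<'E'
from h import *
from scipy.optimize import least_squares
S={n:snapshot(n) for n in("top","scene")}
def T(p): return 180+p[0]/2.4375,180+p[1]/2.4375
def C(p): return 140+(p[0]-390)/2.108,170+p[1]/2.108
def tri(pt,pc):
    (o1,d1),(o2,d2)=ray(S["top"],*T(pt)),ray(S["scene"],*C(pc))
    t=np.linalg.lstsq(np.c_[d1,-d2],o2-o1,rcond=None)[0]
    a,b=o1+t[0]*d1,o2+t[1]*d2
    return (a+b)/2,np.linalg.norm(a-b)
F=dict(cornL=((37,129),(421,113)),cornR=((354,164),(750,177)),cornN=((292,263),(654,261)),
 grvFarL=((266,123),(654,127)),grvNearL=((203,216),(567,198)),
 pinFar=((218,60),(624,67)),pinNear=((122,186),(482,155)),jarcap=((290,173),(662,143)),shakercap=((112,30),(517,18)))
for k,(a,b) in F.items():
    p,e=tri(a,b); print(k,p.round(1),round(e,1),"z20:",onz(S["top"],*T(a),20).round(0)[:2],onz(S["scene"],*C(b),20).round(0)[:2],"z48:",onz(S["top"],*T(a),48).round(0)[:2],onz(S["scene"],*C(b),48).round(0)[:2])
E
python3 m.py
```

```text
cornL [440.8 108.4  12.5] 7.5 z20: [441. 104.] [431. 101.] z48: [427.  92.] [408.  72.]
cornR [ 563.6 -323.6    3.4] 6.8 z20: [ 557. -328.] [ 545. -330.] z48: [ 541. -332.] [ 518. -345.]
cornN [ 387.3 -299.5    5.1] 7.9 z20: [ 384. -304.] [ 372. -306.] z48: [ 371. -308.] [ 352. -321.]
grvFarL [ 560.4 -188.8   30.3] 13.6 z20: [ 573. -190.] [ 564. -179.] z48: [ 556. -197.] [ 536. -198.]
grvNearL [ 397.9 -168.6   27.7] 3.6 z20: [ 403. -168.] [ 402. -162.] z48: [ 390. -174.] [ 380. -183.]
pinFar [631.8 -88.6  39.6] 5.4 z20: [647. -84.] [650. -71.] z48: [629. -93.] [620. -94.]
pinNear [382.8 -57.5  57. ] 6.3 z20: [404. -47.] [409. -24.] z48: [390. -56.] [387. -49.]
jarcap [ 456.7 -267.9  113.3] 4.9 z20: [ 510. -251.] [ 543. -205.] z48: [ 495. -257.] [ 516. -223.]
shakercap [584.9  51.2  99.1] 4.1 z20: [637.  83.] [670. 137.] z48: [619.  71.] [639. 107.]
```

```bash
python3 -m jog '0 0 0 0 0 0.175 -1; 0 0 0 0 0 0.175 -1; 0 0 0 0 0 0.175 -1; 0 0 0 0 0 0.175 -1; 0 0 0 0 0 0.175 -1'; python3 -m jog '0 0 0 0 0 0.175 -1; 0 0 0 0 0 0.175 -1; 0 0 0 0 0 0.07 -1; 0 0 0 0 0 0 -1'
```

```text
time: 0.92
tool_pos: [207.8, 562.8, 404.6]
tcp_rot: [-180.0, 0.0, 106.9]
ft_force: [0.4, -0.3, -0.5]
finger_gap: 85.3
grip_force: 0.0
time: 1.42
tool_pos: [207.8, 562.8, 404.6]
tcp_rot: [-180.0, 0.0, 82.1]
ft_force: [-0.1, -1.1, -0.1]
finger_gap: 85.4
grip_force: 0.0
```

```bash
for i in 1; do python3 -m jog '-0.45 0.3 0 0 0 0 -1; -0.45 0.3 0 0 0 0 -1; -0.45 0.3 0 0 0 0 -1; -0.45 0.3 0 0 0 0 -1; -0.45 0.3 0 0 0 0 -1'; python3 -m jog '-0.45 0.3 0 0 0 0 -1; -0.45 0.3 0 0 0 0 -1; -0.45 0.3 0 0 0 0 -1; -0.45 0.3 0 0 0 0 -1; -0.45 0.3 0 0 0 0 -1'; python3 -m jog '-0.45 0.3 0 0 0 0 -1; -0.45 0.3 0 0 0 0 -1; 0 0 0 0 0 0 -1; 0 0 0 0 0 0 -1'; done
```

```text
time: 2.05
tool_pos: [325.6, 317.7, 404.9]
tcp_rot: [180.0, -0.0, 82.2]
ft_force: [0.7, -0.5, 1.1]
finger_gap: 85.4
grip_force: 0.0
time: 2.68
tool_pos: [443.0, 73.9, 405.0]
tcp_rot: [179.9, -0.0, 82.2]
ft_force: [0.1, 2.1, 0.7]
finger_gap: 85.3
grip_force: 0.0
time: 3.18
tool_pos: [489.4, -21.8, 404.5]
tcp_rot: [-180.0, -0.0, 82.0]
ft_force: [-0.3, 0.9, -0.1]
finger_gap: 85.4
grip_force: 0.0
```

Hand is near the pin; now a close look with the wrist camera.

Run:
```python
from h import *
s=snapshot("wrist"); save(s,"pics/w1.png"); print(s["fx"],s["cx"],s["cy"],np.round(s["extrinsics"],3).tolist())
np.save("w1.npy",s,allow_pickle=True)
```

```text
325.19226210127806 280.86128332637463 206.17404109545078 [[0.99, -0.131, -0.045, 499.504], [-0.138, -0.936, -0.324, 62.117], [-0.0, 0.327, -0.945, 372.472], [0.0, 0.0, 0.0, 1.0]]
```

View pics/w1.png

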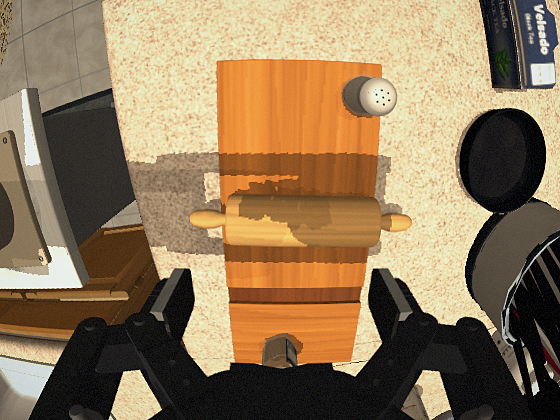

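The wrist view shows the barrel between columns 226–380 and rows 195–247, with handle tips at (190,219) and (411,223). The groove edges are at rows 289 and 302 and the board's far edge is at row 60. The shaker is at (370,97) and the jar is under the hand at (281,350).

```bash
cat >> h.py <<'E'
def fz(s,u,v,z):
    E=np.array(s["extrinsics"],float); a=np.array([u-s["cx"],v-s["cy"]]); r=np.hypot(*a); t=r/s["fx"]
    d=E[:3,:3]@np.r_[a/r*np.sin(t),np.cos(t)]; o=E[:3,3]; return (o+d*(z-o[2])/d[2]).round(1)
E
python3 - <<'E'
from h import *
s=np.load("w1.npy",allow_pickle=True).item()
for n,u,v,z in [("tipL",190,219,48),("tipR",411,223,48),("barL",226,221,48),("barR",380,222,48),("gUL",231,289,20),("gUR",362,289,20),("gLL",230,302,20),("gLR",360,301,20),("bTL",218,61,20),("bTR",381,65,20),("shk",377,96,110)]: print(n,fz(s,u,v,z))
im=cv2.cvtColor(s["img"],cv2.COLOR_RGB2GRAY)
for c in (260,300,340): print(c,im[276:312,c])
E
```

```text
tipL [382.8 -50.2  48. ]
tipR [627.9 -89.8  48. ]
barL [422.7 -57.8  48. ]
barR [590.3 -82.9  48. ]
gUL [ 402.6 -162.7   20. ]
gUR [ 572.6 -188.2   20. ]
gLL [ 396.7 -183.3   20. ]
gLR [ 569.6 -207.6   20. ]
bTL [438.8 112.9  20. ]
bTR [613.   87.1  20. ]
shk [577.6  55.3 110. ]
260 [156 165 167 166 165 165 169 167 169 164 168 171  76  88  86  91  90  88
  86  86  85  88  89  90  88  75  48  67 131 164 162 157 152 148 157 153]
300 [158 157 153 162 159 158 157 159 160 165 165 168  86  92 100  94  90  91
  94  94  94  90 102  93  93  73  45  49 116 160 160 153 155 145 153 153]
340 [161 164 161 162 158 157 159 160 164 160 165  96  88  94  96  96  97  92
  92  94  96  91  93  95  94  41  41 100 155 154 151 150 150 147 148 150]
```

```bash
python3 -m jog '-0.2 0.12 0.45 0 0 0 -1; -0.18 0.11 0.45 0 0 0 -1; 0 0 0.45 0 0 0 -1; 0 0 0 0 0 0 -1; 0 0 0 0 0 0 -1'
python3 - <<'E'
from h import *
s=snapshot("wrist"); save(s,"pics/w2.png")
E
```

```text
time: 3.85
tool_pos: [507.5, -61.8, 271.6]
tcp_rot: [179.9, 0.0, 82.1]
ft_force: [-0.3, -0.8, 0.9]
finger_gap: 85.4
grip_force: 0.0
```

View pics/w2.png

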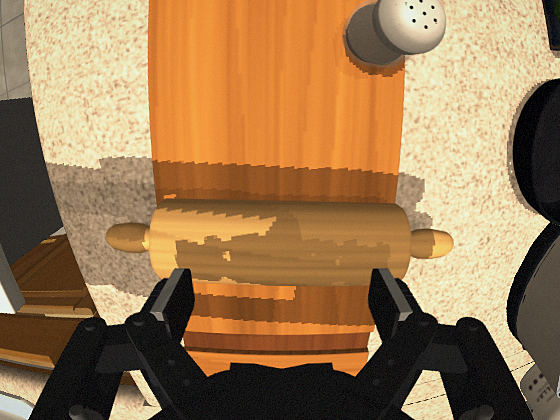

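The open fingers straddle the barrel's length above its top, at columns 180 and 385, well clear of both barrel ends. Next I'll descend until contact.

```bash
python3 -m jog '0 0 0.1 0 0 0 -1; 0 0 0.08 0 0 0 -1; 0 0 0.02 0 0 0 -1; 0 0 0.0 0 0 0 -1'; for i in 1 2 ; do python3 -m jog '0 0 0.03 0 0 0 -1; 0 0 0.0 0 0 0 -1' | egrep 'pos|force:'; done
```

```text
time: 4.4
tool_pos: [506.9, -62.7, 249.4]
tcp_rot: [-180.0, -0.0, 82.0]
ft_force: [0.2, -0.1, -0.2]
finger_gap: 85.5
grip_force: 0.0
tool_pos: [507.0, -62.7, 246.5]
ft_force: [0.7, 0.4, 0.3]
grip_force: 0.0
tool_pos: [506.9, -62.7, 243.4]
ft_force: [-0.1, 0.2, -0.2]
grip_force: 0.0
```

```bash
python3 -m jog '0 0 0.03 0 0 0 -1; 0 0 0.0 0 0 0 -1' | egrep 'pos|force:';python3 -m jog '0 0 0.02 0 0 0 -1; 0 0 0.0 0 0 0 -1' | egrep 'pos|force:';  python3 -m jog '0 0 0.01 0 0 0 -1; 0 0 0.0 0 0 0 -1' | egrep 'pos|force:'; python3 -m jog '0 0 0.01 0 0 0 -1; 0 0 0.0 0 0 0 -1' | egrep 'pos|force:'
```

```text
tool_pos: [506.9, -62.7, 240.4]
ft_force: [-0.8, -0.2, -1.1]
grip_force: 0.0
tool_pos: [506.9, -62.7, 238.5]
ft_force: [-0.2, 0.0, -0.2]
grip_force: 0.0
tool_pos: [507.0, -62.7, 237.6]
ft_force: [0.7, 0.4, 0.3]
grip_force: 0.0
tool_pos: [507.0, -62.7, 236.6]
ft_force: [-0.7, -0.2, -0.5]
grip_force: 0.0
```

```bash
python3 -m jog '0 0 0.01 0 0 0 -1; 0 0 0.0 0 0 0 -1' | egrep 'pos|force:';python3 -m jog '0 0 0.01 0 0 0 -1; 0 0 0.0 0 0 0 -1' | egrep 'pos|force:'
```

```text
tool_pos: [507.1, -62.7, 236.2]
ft_force: [-1.7, 0.6, 4.2]
grip_force: 2.4
tool_pos: [507.2, -62.7, 236.0]
ft_force: [-7.4, 0.7, 13.9]
grip_force: 6.8
```

```bash
python3 -m jog '-0.05 0 -0.003 0 0 0 -1; -0.08 0 0 0 0 0 -1; -0.08 0 0 0 0 0 -1; -0.08 0 0.0 0 0 0 -1; -0.03 0 0.0 0 0 0 -1' | egrep 'pos|force:'
python3 - <<'E'
from h import *
s=snapshot("wrist"); save(s,"pics/w3.png");s=snapshot("top"); save(s,"pics/t3.png")
print(sense()["ft_force"],sense()["tool_pos"])
E
```

```text
tool_pos: [502.3, -94.8, 235.9]
ft_force: [-7.8, 0.9, 11.8]
grip_force: 5.7
[-7.74880856  1.07029705 11.73119921] [502.33322742 -94.79115411 235.83452389]
```

View pics/w3.png

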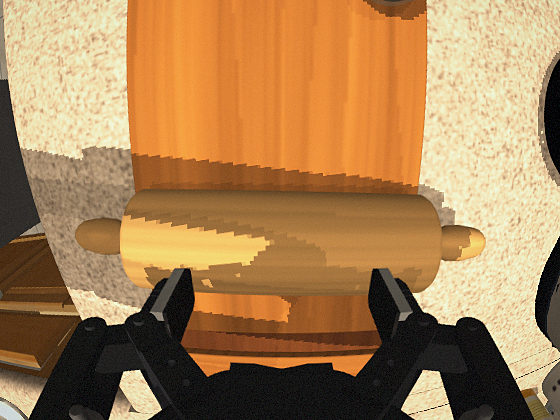

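The pin has rolled: handle tips are now at (76,236) and (486,243).

```bash
cat > p.py <<'E'
from h import *
import sys
G=np.array([485,-187]);by=np.array([.147,.989]);bx=np.array([.989,-.147])
def rep(tl,tr,s):
    a,b=fz(s,*tl,48)[:2],fz(s,*tr,48)[:2]; c=(a+b)/2; d=b-a
    print("c",c,"len",np.hypot(*d).round(1),"y_b",((c-G)@by).round(1),"x_b",((c-G)@bx).round(1),"ang",np.degrees(np.arctan2(d[1],d[0])).round(2),"tcp y_b",((sense()["tool_pos"][:2]-G)@by).round(1))
E
python3 - <<'E'
from p import *
s=snapshot("wrist"); rep((76,236),(486,243),s)
E
```

```text
c [502.7  -86.05] len 252.1 y_b 102.4 x_b 2.7 ang -9.06 tcp y_b 93.8
```

```bash
python3 -m jog '0 0 -0.05 0 0 0 -1; 0.175 0 0 0 0 0 -1; 0 0 0.03 0 0 0 -1; 0 0 0.02 0 0 0 -1; 0 0 0 0 0 0 -1' | egrep 'pos|force:';  python3 -m jog '-0.05 0 0 0 0 0 -1; -0.08 0 0 0 0 0 -1; -0.09 0 0 0 0 0 -1; -0.09 0 0.0 0 0 0 -1; -0.04 0 0.0 0 0 0 -1' | egrep 'pos|force:'
python3 - <<'E'
from p import *
s=snapshot("wrist"); save(s,"pics/w4.png")
im=s["img"]; hsv=cv2.cvtColor(im,cv2.COLOR_RGB2HSV)
# handle tips: wood-ish hue off the board, rows 215-265
for r in (232,236,240,244,248):
    m=(hsv[r,:,1]>95); x=np.where(m)[0]; x=x[(x>50)&(x<510)]; print(r,x.min(),x.max())
E
```

```text
tool_pos: [505.2, -76.8, 235.9]
ft_force: [-5.0, 0.8, 12.5]
grip_force: 6.3
tool_pos: [499.8, -112.1, 235.9]
ft_force: [-9.9, 1.5, 14.6]
grip_force: 7.6
232 53 479
236 55 482
240 76 484
244 54 484
248 51 483
```

View pics/w4.png

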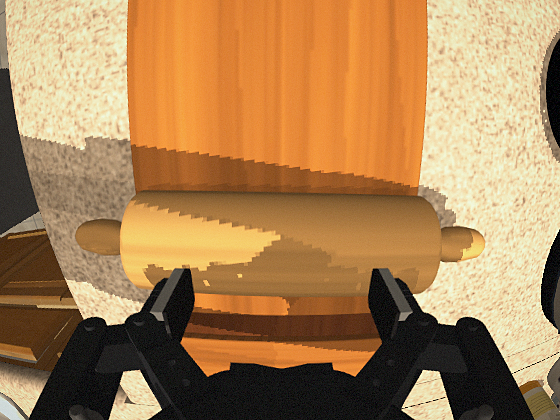

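The pin sits in the same place relative to the hand (tips (76,237) and (485,243)), so it rolled about 17.5 mm. Repeating the stroke.

```bash
python3 -m jog '0 0 -0.05 0 0 0 -1; 0.175 0 0 0 0 0 -1; 0 0 0.03 0 0 0 -1; 0 0 0.02 0 0 0 -1; 0 0 0 0 0 0 -1' | egrep 'pos|force:';  python3 -m jog '-0.05 0 0 0 0 0 -1; -0.08 0 0 0 0 0 -1; -0.09 0 0 0 0 0 -1; -0.09 0 0.0 0 0 0 -1; -0.04 0 0.0 0 0 0 -1' | egrep 'pos|force:'; python3 -m jog '0 0 -0.05 0 0 0 -1; 0.175 0 0 0 0 0 -1; 0 0 0.03 0 0 0 -1; 0 0 0.02 0 0 0 -1; 0 0 0 0 0 0 -1' | egrep 'pos|force:';  python3 -m jog '-0.05 0 0 0 0 0 -1; -0.08 0 0 0 0 0 -1; -0.09 0 0 0 0 0 -1; -0.09 0 0.0 0 0 0 -1; -0.04 0 0.0 0 0 0 -1' | egrep 'pos|force:'
python3 - <<'E'
from p import *
s=snapshot("wrist"); save(s,"pics/w5.png")
E
```

```text
tool_pos: [502.7, -94.1, 235.8]
ft_force: [-5.8, 2.1, 12.8]
grip_force: 6.2
tool_pos: [497.3, -129.4, 235.9]
ft_force: [-11.4, 1.6, 16.4]
grip_force: 8.4
tool_pos: [500.2, -111.4, 235.6]
ft_force: [-4.6, 1.7, 11.4]
grip_force: 5.7
tool_pos: [494.9, -146.7, 236.0]
ft_force: [-11.8, 3.1, 17.1]
grip_force: 8.9
```

View pics/w5.png

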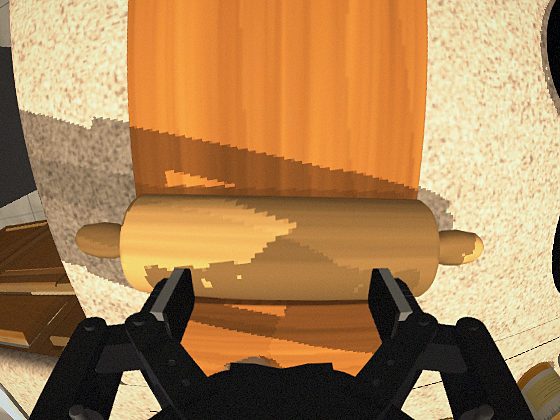

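Run:
```python
from p import *
s=snapshot("wrist"); rep((76,239),(485,247),s)
```

```text
c [ 494.25 -140.65] len 252.9 y_b 47.2 x_b 2.3 ang -9.17 tcp y_b 41.2
```

Pin is at y_b ≈ 48 mm (handle tips (76,239), (485,247)). I'll do one full stroke and one short one.

```bash
python3 -m jog '0 0 -0.05 0 0 0 -1; 0.165 0 0 0 0 0 -1; 0 0 0.03 0 0 0 -1; 0 0 0.02 0 0 0 -1; 0 0 0 0 0 0 -1' | egrep 'pos|force:';  python3 -m jog '-0.05 0 0 0 0 0 -1; -0.08 0 0 0 0 0 -1; -0.09 0 0 0 0 0 -1; -0.09 0 0.0 0 0 0 -1; -0.04 0 0.0 0 0 0 -1' | egrep 'pos|force:'; python3 -m jog '0 0 -0.05 0 0 0 -1; 0.165 0 0 0 0 0 -1; 0 0 0.03 0 0 0 -1; 0 0 0.02 0 0 0 -1; 0 0 0 0 0 0 -1' | egrep 'pos|force:';  python3 -m jog '-0.04 0 0 0 0 0 -1; -0.06 0 0 0 0 0 -1; -0.06 0 0 0 0 0 -1; -0.02 0 0.0 0 0 0 -1; 0 0 0.0 0 0 0 -1' | egrep 'pos|force:'
python3 - <<'E'
from p import *
s=snapshot("wrist"); save(s,"pics/w6.png");print(((sense()["tool_pos"][:2]-G)@by))
E
```

```text
tool_pos: [497.7, -129.8, 235.6]
ft_force: [-4.9, 1.9, 10.8]
grip_force: 5.7
tool_pos: [492.3, -165.2, 236.0]
ft_force: [-13.0, 2.5, 16.7]
grip_force: 8.7
tool_pos: [495.1, -148.1, 235.6]
ft_force: [-5.0, 1.4, 11.6]
grip_force: 5.5
tool_pos: [492.3, -166.4, 236.0]
ft_force: [-10.6, 1.2, 17.3]
grip_force: 8.2
21.452582200692145
```

View pics/w6.png

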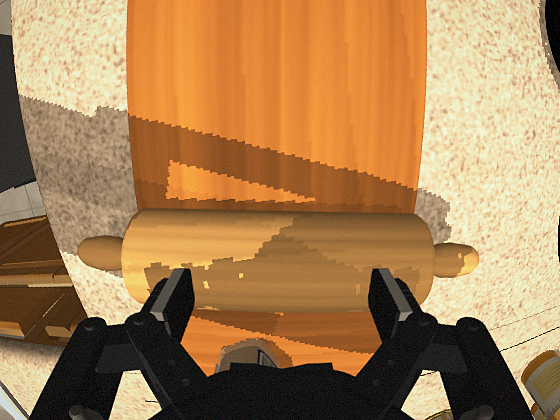

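The handle tips are at (78,252) and (478,260) with the pad centred on the pin, so the pin is at y_b ≈ 21 mm. Now the slow final stroke, over the groove edge.

```bash
python3 -m jog '0 0 -0.05 0 0 0 -1; 0.08 0 0 0 0 0 -1; 0 0 0.03 0 0 0 -1; 0 0 0.02 0 0 0 -1; 0 0 0 0 0 0 -1' | egrep 'pos|force:';  python3 -m jog '-0.03 0 0 0 0 0 -1; -0.06 0 0 0 0 0 -1; -0.06 0 0 0 0 0 -1; -0.06 0 0.0 0 0 0 -1; -0.01 0 0.0 0 0 0 -1' | egrep 'pos|force:';  python3 -m jog '0 0 0.0 0 0 0 -1; 0 0 0.0 0 0 0 -1' | egrep 'pos|force:'
```

```text
tool_pos: [493.7, -158.2, 235.7]
ft_force: [-4.8, 1.4, 12.2]
grip_force: 5.7
tool_pos: [490.4, -180.6, 235.3]
ft_force: [-3.4, -1.2, 7.7]
grip_force: 3.8
tool_pos: [490.4, -180.3, 235.3]
ft_force: [-3.9, -1.0, 8.7]
grip_force: 4.0
```

```bash
python3 -m jog '-0.04 0 0 0 0 0 -1; -0.04 0 0 0 0 0 -1; 0 0 0 0 0 0 -1' | egrep 'pos|force:';  python3 -m jog '0 0 0.0 0 0 0 -1; 0 0 0.0 0 0 0 -1' | egrep 'pos|force:'
python3 - <<'E'
from p import *
s=snapshot("wrist"); save(s,"pics/w7.png");print(((sense()["tool_pos"][:2]-G)@by))
E
```

```text
tool_pos: [489.3, -188.1, 234.5]
ft_force: [-0.0, -0.1, 0.7]
grip_force: 0.0
tool_pos: [489.5, -187.8, 234.9]
ft_force: [-0.3, 0.7, -0.0]
grip_force: 0.0
-0.15696931952420692
```

View pics/w7.png

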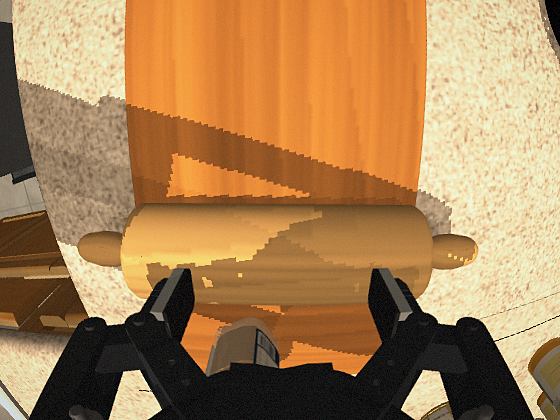

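Contact is gone and the tips are at (78,247) and (478,253), so the pin has apparently dropped in. I'll raise the hand and check.

```bash
python3 -m jog '0 0 -0.1 0 0 0 -1; 0 0 -0.4 0 0 0 -1; 0.3 0 -0.5 0 0 0 -1; 0.3 0 -0.5 0 0 0 -1; 0 0 0 0 0 0 -1' | egrep 'pos|force:'
python3 - <<'E'
from h import *
s=snapshot("wrist"); save(s,"pics/w8.png");np.save("w8.npy",s,allow_pickle=True)
t=snapshot("top")["img"][195:290,185:330]
cv2.imwrite("pics/v8.png",np.hstack([cv2.cvtColor(s["img"],cv2.COLOR_RGB2BGR)[:,100:460],cv2.copyMakeBorder(cv2.cvtColor(cv2.resize(t,(435,285),interpolation=cv2.INTER_CUBIC),cv2.COLOR_RGB2BGR),0,135,0,0,cv2.BORDER_CONSTANT)]))
E
```

```text
tool_pos: [499.3, -127.4, 391.5]
ft_force: [-0.2, -0.9, -0.2]
grip_force: 0.0
```

View pics/v8.png

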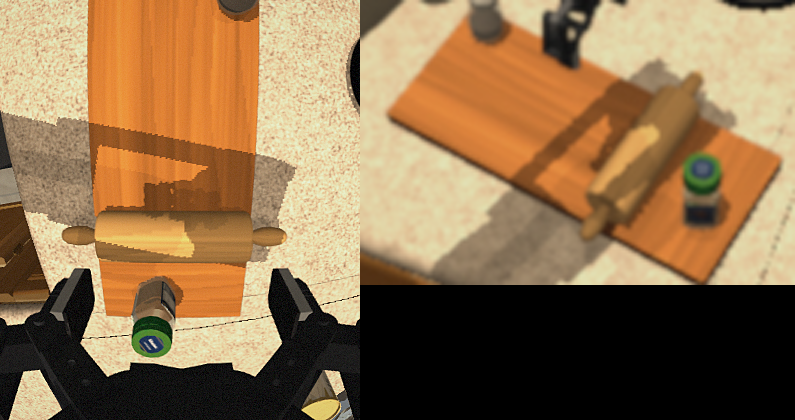

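The left half (offset 100) puts the handle tips at (162,235) and (387,236). The groove is hidden under the pin and the jar and shaker are standing undisturbed.

Run:
```python
from p import *
s=np.load("w8.npy",allow_pickle=True).item()
for z in (45,48):
    a,b=fz(s,162,235,z)[:2],fz(s,387,236,z)[:2];c=(a+b)/2;d=b-a
    print(z,c,np.hypot(*d),"y_b",(c-G)@by,"x_b",(c-G)@bx,np.degrees(np.arctan2(d[1],d[0])))
s2=snapshot("wrist");print("moved px",np.abs(s2["img"].astype(int)-s["img"]).mean(), sense()["time"])
# board front edge for self-check: 290-? near end at y_b=-130
for u,v in ((204,315),(340,317)): print((fz(s,u,v,20)[:2]-G)@by)
```

```text
45 [ 486.35 -185.55] 248.93151668681892 y_b 1.632499999999992 x_b 1.122000000000024 -8.338426052023369
48 [ 486.55 -184.2 ] 246.48442141441717 y_b 2.997050000000013 x_b 1.1213500000000094 -8.304333058962257
moved px 14.854016439909296 16.575
-126.9821
-128.6431
```

The pin is at y_b about 1 mm. Its apparent length fits the seated height (45 mm) and it lies parallel to the groove. I'll confirm it is still, then hand in.

```bash
python3 -m jog '0 0 0 0 0 0 -1; 0 0 0 0 0 0 -1; 0 0 0 0 0 0 -1' >/dev/null
python3 - <<'E'
from h import *
a=snapshot("scene")["img"].astype(int); [snapshot("wrist") for _ in range(6)]; b=snapshot("scene")["img"].astype(int)
print(np.abs(a-b)[170:300,140:325].mean(), sense()["ft_force"]); print(hand_in())
E
```

```text
0.915051975051975 [ 0.637732    0.07866501 -0.64968157]
the job is handed in; nothing more can be done
None
```

I rolled the pin about 119 mm along the board into the groove in short strokes, took the hand away and handed the job in; the last look put it about 1–2 mm from the groove's middle line, parallel to it, with the jar and shaker visibly still standing, but `hand_in()` returned no verdict.

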